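Fasten the recorder's drive-bay cover and hold it shut for the screws

TASK

The drive-bay cover of the camera recorder is lying in place but not fastened. Turn its round slotted fastener clockwise, about a quarter turn, until the slot lines up with the two index marks beside it; then let go of it, press the cover's raised end down flush with your fingertips and finish while still holding it pressed shut, so that the two screws can be driven. Leave the screw dish, screwdriver, spare drive and tape roll where they lie.

Things in the scene. Friction and masses are not known exactly. Their poses are not given: they have to be found in the camera images.
- recorder: Video recorder, silver case 240 (x) x 320 (y) x 72 mm high, standing fixed on the desk. Origin: centre of its underside, at desk level; x runs from its black front to the rear sockets, z up. On the deck a raised frame, 12 mm wide, top 75 mm above the desk, surrounds the cover in the middle. The cover's top face lies 76 mm above the desk when shut flush.
- cover: Grey sheet-metal cover, 180 x 120 x 3 mm. Origin: in its top face on the fastener's axis, 24 mm from that end; x points to the free end, 156 mm away, with two empty screw holes 84 mm apart (recorder's -y direction). It tilts about the stud (its y axis): a rubber seal springs the free end up about 10 mm. To press it flush there takes about 9 N, rising evenly; then it stops; let go, it rises again.
- cover_end (a point): Point on the cover's top face, midway across, 18 mm in from the free end and 138 mm from the fastener's axis: a good place to press, bare sheet for 30 mm across and 15 mm along all round. About 87 mm above the desk at the start, 85 mm once the fastener is locked, 76 mm when pressed flush.
- fastener_head: Head of the quarter-turn fastener: an upright knurled round steel knob, 30 mm in diameter, 22 mm high, at the end of the cover away from the screw holes. Origin: its centre, half-way up, 12 mm above the cover, about 90 mm above the desk. Grip it across its sides at any yaw. A slot 5 mm wide crosses its top; the dark index marks are on the cover on two opposite sides, along the cover's length.
- fastener (a joint): Angle of the fastener, rad, growing clockwise seen from above. 0: open, slot across the cover's length; 1.571: locked, slot along the cover's length, in line with both index marks; a stop at 1.64. Starts between 0.1 and 0.5, turns stiffly (0.12 N m), stays where left. As it locks, its cam draws the knob and that end of the cover down, by 2 mm at most.
- screw_dish: Small round steel dish with screws, 76 mm across, 14 mm high; origin: centre of its underside. Not to be moved.
- screwdriver: Black-handled screwdriver 200 mm long, 26 mm thick, lying on the desk along its x axis; origin: under its middle. Not to be moved.
- spare_drive: Spare hard drive, 147 x 102 x 26 mm, lying flat; origin: centre of its underside. Not to be moved.
- tape_roll: Roll of brown packing tape, 100 mm across, 48 mm high, lying flat; origin: centre of its underside. Not to be moved.

How it is judged:
By the outcome, as a careful person would: the job done as asked, in the order asked, and still so for the second after the job is handed in, while the arm keeps its last pose, push and grip.
It also fails if it takes over 48 s, if anything falls off the work surface, if the arm or the gripper's body presses on something with over 40 N, if the wrist force passes 120 N, or if a joint passes its speed limit or range.

ROBOT

A 7-joint arm with a two-finger parallel gripper is mounted at the origin on the work surface. World frame = base frame: x ahead of the robot, y to its left, z up, the work surface at z = 0. Lengths are in m, angles in degrees, forces in N, time in s.
With the tool pointing down it reaches from about 0.35 to 0.9 m from the base axis. Payload 7.2 kg.
Tool frame: the origin (TCP) lies at the very end of the fingers, on their centre line; the grasp point (between the pads) lies 19 mm behind it; x points along the fingers, y is the direction in which the jaws open and shut, and the axes are right-handed (so a half turn about x gives the same grasp; the last joint's range is limited). The gripper opens to 88 mm and grips with 3 to 60 N. Pads are 20 mm wide; open, the fingers measure 115 mm over their backs; the gripper's body (75 mm by 178 mm) begins 61 mm behind the grasp point.
Start: joints at [-69.912, 23.554, -0.728, 91.456, 0.321, 64.991, -4.71], TCP at [0.254, 0.571, 0.223] pointing down, gripper open.
Joint ranges: [-169.25, 169.25], [-16.82, 113.86], [-84.01, 82.57], [7.8, 145.47], [-59.2, 239.2], [7.22, 106.19], [-163.78, 163.78]. Speed limits (degrees/s): [136.94, 136.94, 172.46, 172.46, 180, 180, 180].

INTERFACE

Orientations are given as [roll, pitch, yaw] about the fixed x, y, z axes, in that order (R = Rz(yaw) Ry(pitch) Rx(roll)).
In Python, from plant import bot gives the robot as it stands.
- The arm moves only by the tool step_arm, never from a script. Its argument "series" is a list of rows, each an object of numbers: "x", "y", "z": the shift along the tool's x, y, z each as a share of 0.075 m, from -1 to 1; "yaw": the turn about the tool's x as a share of pi/2 rad, from -1 to 1; "fingers": the opening, from 0 (shut) to 1 (fully open). A call has 1 to 10 rows; each row shifts and turns the pose as measured when the row begins, along the tool's axes as they then stand; what a row does not reach is not made up. A row lasts 1/12 s, in which the tool goes at most 41.7 mm and 7.16 degrees, less where a joint would pass 70% of its speed; a pose out of reach is approached as far as the arm can. A call with a number of a shift or a turn outside -1 to 1 is refused whole. A call with a gripper value outside its range is refused whole. The fingers move at their own pace and stop on an object; "force" is the grip in N (left out, the last holds). Time passes only in rows, so rows that do not move let the fingers close. It gives the time, the measured TCP pose, the force and the opening at its end, in the units of the state.
- bot.sense(): the state, without advancing time (a new reading comes with each control period).
- bot.snapshot(name): name is "side" or "top"; returns the picture (384x512x3 uint8, blue, green, red); there is no depth.
- bot.get_calibration(name): a dict with "K" (3x3 intrinsics, pixels), "R" (3x3) and "t" (3): a world point X has camera coordinates R X + t. Camera axes: x right, y down, z forward; pixel columns grow to the right and rows downward; lengths in m; the calibration is good to about 2 mm. A picture is of the moment at which its call begins. get_calibration takes no time and is no camera call.
- bot.sign_off(): hands the job in, once; it reports no verdict.
The state is a dict: "clock": time; "joints": joint angles; "joint_vel": joint speeds; "tau": joint torques, N m; "tcp_pos": TCP position; "ee_rot": TCP orientation; "wrist_force": force on the tool from outside, world axes, zero at the start; "moment": the same for the moment, N m; "gripper_width": finger opening in m.
Only numpy, scipy, OpenCV 4.12 (cv2) and the standard library are available. Lean on these libraries where they do the work, as an engineer would, in place of code of your own. Each camera call takes 0.05 s, during which the arm holds its last target.

## Working session

There is one attempt and no reset: what is moved stays moved. The work goes in short steps, Python scripts to look and compute and a tool call to move; the robot and the scene stay as the last step left them, time stands still between calls to the robot, and variables do not carry over. Pictures are saved under pics/ and viewed, and the job is handed in when it is done.

Besides the shell and the picture viewer there is one more tool, called after "Emit:" in YAML: its name, and indented under it one key for each argument. step_arm: Moves the arm, as the interface text tells. Its arguments: {"type":"object","properties":{"series":{"type":"array","items":{"type":"object","properties":{"x":{"type":"number"},"y":{"type":"number"},"z":{"type":"number"},"yaw":{"type":"number"},"fingers":{"type":"number"}}}},"force":{"type":"number"}},"required":["series"]}

```bash
mkdir -p pics; ls; python3 - <<'E'
from plant import bot
import cv2
for n in("side","top"):
    cv2.imwrite(f"pics/{n}0.png",bot.snapshot(n)); c=bot.get_calibration(n); print(n,c)
print(bot.sense())
E
```

```text
pics
side {'K': array([[372.76955602,   0.        , 256.5382463 ],
       [  0.        , 372.76955602, 188.5251102 ],
       [  0.        ,   0.        ,   1.        ]]), 'R': array([[-0.99938238, -0.03332842,  0.01113925],
       [-0.02891617,  0.59982704, -0.79960701],
       [ 0.01996801, -0.79943526, -0.6004203 ]]), 't': array([0.50589591, 0.09330723, 1.44830355])}
top {'K': array([[423.90387796,   0.        , 262.1439099 ],
       [  0.        , 423.90387796, 194.67267113],
       [  0.        ,   0.        ,   1.        ]]), 'R': array([[-1.05700685e-02, -9.99943308e-01, -1.28589578e-03],
       [-9.80925105e-01,  1.06186345e-02, -1.94095811e-01],
       [ 1.94098462e-01, -7.90238556e-04, -9.80981734e-01]]), 't': array([0.02103966, 0.52503179, 1.30366346])}
{'clock': 0.1, 'joints': array([-69.9111031 ,  23.59618291,  -0.73063266,  91.49581077,
         0.32265828,  64.99073533,  -4.70812264]), 'joint_vel': array([ 0.00773986, -0.14350863,  0.03611739, -0.1888467 , -0.01051532,
       -0.05958416, -0.04133659]), 'tau': array([ 2.82895693e-03, -5.89095855e+01,  6.43936526e-01, -2.91715711e+01,
       -5.38125413e-02,  1.44198569e-02,  2.95199573e-05]), 'tcp_pos': array([0.25402162, 0.57057993, 0.22190942]), 'ee_rot': array([ -85.46502236,   89.91932893, -109.45567057]), 'wrist_force': array([0.07455751, 0.19061733, 0.56756059]), 'moment': array([-0.04495854,  0.00209696, -0.01661621]), 'gripper_width': 0.08769543110791611}
```

View pics/side0.png

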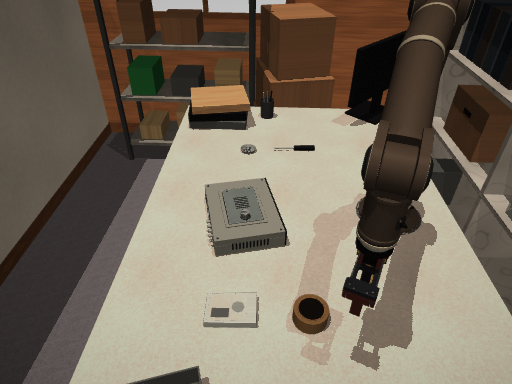

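View pics/top0.png

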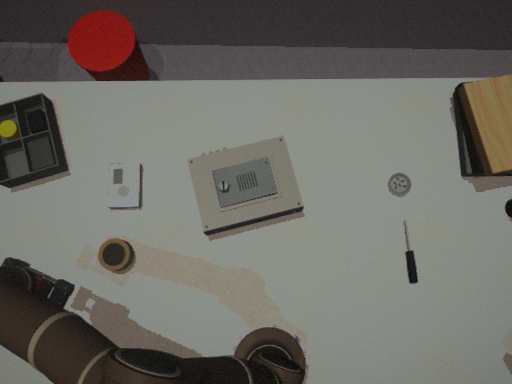

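The top view shows the recorder near (245,185), with the knob at (223,186) and the free end to the right. I'll enlarge both views.

```bash
python3 - <<'E'
import cv2
a=cv2.imread("pics/top0.png")[130:240,180:310]; cv2.imwrite("pics/top0z.png",cv2.resize(a,None,fx=6,fy=5.4545*1.0,interpolation=cv2.INTER_CUBIC) if 0 else cv2.resize(a,(709,600),interpolation=cv2.INTER_CUBIC))
a=cv2.imread("pics/side0.png")[170:260,195:295]; cv2.imwrite("pics/side0z.png",cv2.resize(a,(667,600),interpolation=cv2.INTER_CUBIC))
E
```

```text
(no output)
```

View pics/top0z.png

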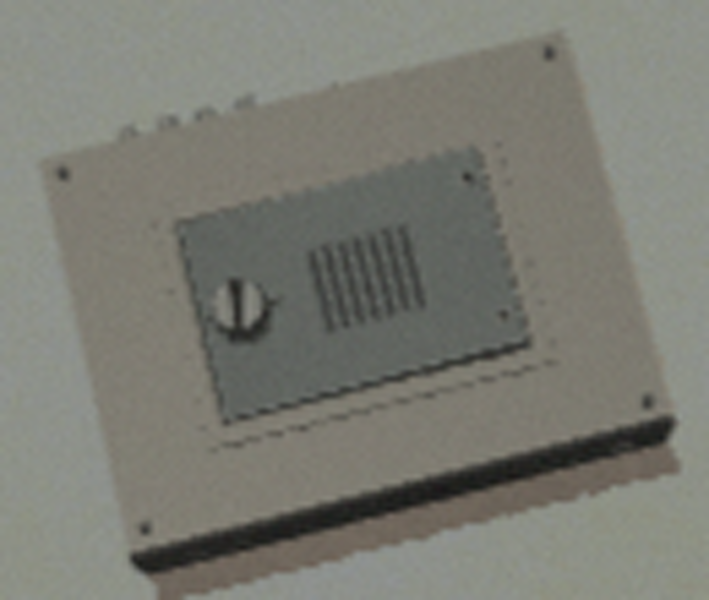

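View pics/side0z.png

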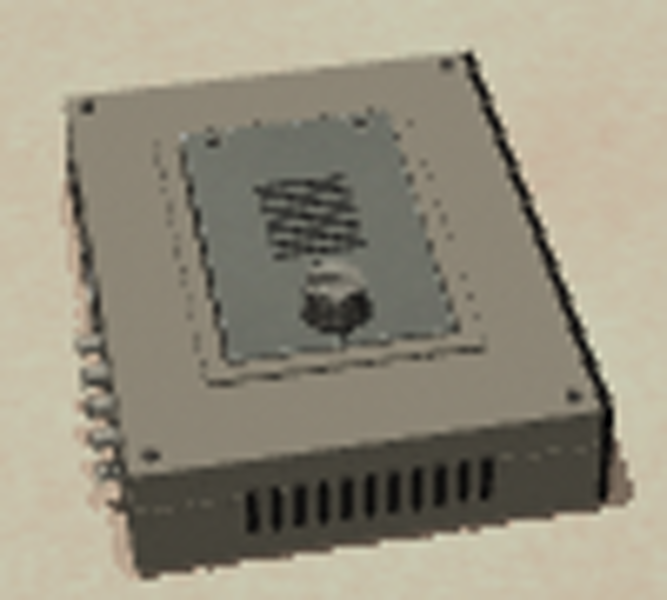

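```bash
cat > h.py <<'E'
import numpy as np
from plant import bot
def ray(n,uv,z):
    c=bot.get_calibration(n);K,R,t=c["K"],c["R"],np.array(c["t"]).ravel()
    o=-R.T@t; d=R.T@np.linalg.solve(K,[uv[0],uv[1],1.]); return o+d*(z-o[2])/d[2]
def proj(n,X):
    c=bot.get_calibration(n);p=c["K"]@(c["R"]@np.array(X)+np.array(c["t"]).ravel());return p[:2]/p[2]
E
python3 - <<'E'
from h import *
import numpy as np
zt=lambda u,v:((u+.5)/5.454-.5+180,(v+.5)/5.454-.5+130)
zs=lambda u,v:((u+.5)/6.67-.5+195,(v+.5)/6.667-.5+170)
C=[ray("top",zt(*p),.072) for p in [(42,160),(565,32),(672,420),(132,555)]]
for c in C:print(c.round(4))
print("ctr",np.mean(C,0), "yaws",[np.degrees(np.arctan2(*(b-a)[[1,0]])) for a,b in [(C[0],C[1]),(C[3],C[2]),(C[3],C[0]),(C[2],C[1])]])
print("lens",[np.linalg.norm(C[i]-C[i-1]) for i in range(4)])
S=[ray("side",zs(*p),.072) for p in [(68,100),(470,55),(605,408),(130,475)]]
print("side ctr",np.mean(S,0)); 
V=[ray("top",zt(*p),z) for p,z in [((178,222),.078),((483,150),.088),((530,343),.088),((225,422),.078)]]
for c in V:print("cov",c.round(4))
print([np.degrees(np.arctan2(*(b-a)[[1,0]])) for a,b in [(V[0],V[1]),(V[3],V[2])]])
a,b=ray("top",zt(237,281),.101),ray("top",zt(240,331),.101)
print("knob",ray("top",zt(240,306),.101),"slot yaw",np.degrees(np.arctan2(*(b-a)[[1,0]])))
print("knob side", ray("side",zs(337,285),.101))
# refine: screws on deck
E
```

```text
[0.6404 0.2538 0.072 ]
[ 0.7158 -0.0547  0.072 ]
[ 0.4817 -0.1114  0.072 ]
[0.4074 0.1972 0.072 ]
ctr [0.56133163 0.07123687 0.072     ] yaws [np.float64(-76.27234185909406), np.float64(-76.45836579590501), np.float64(13.651215706172444), np.float64(13.612300048403068)]
lens [np.float64(0.2397757047134613), np.float64(0.3176281266501507), np.float64(0.2408067003453085), np.float64(0.3174648671529323)]
side ctr [0.55711353 0.07315478 0.072     ]
cov [0.6004 0.1728 0.078 ]
cov [ 0.639  -0.0048  0.088 ]
cov [ 0.5245 -0.0301  0.088 ]
cov [0.4823 0.1445 0.078 ]
[np.float64(-77.75449242272681), np.float64(-76.43802657558318)]
knob [0.54499228 0.13430573 0.101     ] slot yaw -176.23694358180435
knob side [0.54205405 0.14197606 0.101     ]
```

```bash
cat >> h.py <<'E'
from scipy.spatial.transform import Rotation as Ro
def tool():
    s=bot.sense(); return s,Ro.from_euler("xyz",s["ee_rot"],degrees=True).as_matrix()
def goto(X,jaw=None):
    s,R=tool(); d=R.T@(np.array(X)-s["tcp_pos"]); 
    y=np.degrees(np.arctan2(R[1,1],R[0,1]))
    print("clk %.2f"%s["clock"],"pos",s["tcp_pos"].round(4),"jaw yaw %.1f"%y,"j",s["joints"].round(1),"F",s["wrist_force"].round(1),"M",s["moment"].round(2),"w %.4f"%s["gripper_width"])
    print("tool d mm",(d*1000).round(1),"shares",(d/.075).round(3),"tilt",np.degrees(np.arccos(-R[2,0])).round(2))
    if jaw is not None: print("turn cw deg",[(((y-jaw)+90)%180-90).round(1), ((y-jaw)+90)%180-90+180], "rows of 7.16")
E
python3 - <<'E'
from h import *
goto([.5445,.136,.2],-76.35)
print(tool()[1].round(3))
E
```

```text
clk 0.10 pos [0.254  0.5706 0.2219] jaw yaw 66.0 j [-69.9  23.6  -0.7  91.5   0.3  65.   -4.7] F [0.1 0.2 0.6] M [-0.04  0.   -0.02] w 0.0877
tool d mm [  22.4 -278.9  442.1] shares [ 0.298 -3.719  5.894] tilt 0.08
turn cw deg [np.float64(-37.6), np.float64(142.3593473114421)] rows of 7.16
[[-0.     0.407  0.914]
 [-0.001  0.914 -0.407]
 [-1.    -0.001  0.   ]]
```

Emit:
step_arm:
  series:
    - {"y": -0.2,"z": 0.32}
    - {"y": -0.2,"z": 0.32}
    - {"y": -0.2,"z": 0.32}
    - {"y": -0.2,"z": 0.32}
    - {"y": -0.2,"z": 0.32}
    - {"y": -0.2,"z": 0.32}
    - {"y": -0.2,"z": 0.32}
    - {"y": -0.2,"z": 0.32}
    - {"y": -0.2,"z": 0.32}
    - {"y": -0.2,"z": 0.32}

```text
invalid input
```

```bash
python3 -c "
from h import *
goto([.5445,.136,.2],13.6)"
```

```text
clk 0.10 pos [0.254  0.5706 0.2219] jaw yaw 66.0 j [-69.9  23.6  -0.7  91.5   0.3  65.   -4.7] F [0.1 0.2 0.6] M [-0.04  0.   -0.02] w 0.0877
tool d mm [  22.4 -278.9  442.1] shares [ 0.298 -3.719  5.894] tilt 0.08
turn cw deg [np.float64(52.4), np.float64(232.4093473114421)] rows of 7.16
```

Rows probably need every field.

Emit:
step_arm:
  series:
    - {"x": 0,"y": -0.2,"z": 0.32,"yaw": 0,"fingers": 1}
    - {"x": 0,"y": -0.2,"z": 0.32,"yaw": 0,"fingers": 1}
    - {"x": 0,"y": -0.2,"z": 0.32,"yaw": 0,"fingers": 1}
    - {"x": 0,"y": -0.2,"z": 0.32,"yaw": 0,"fingers": 1}
    - {"x": 0,"y": -0.2,"z": 0.32,"yaw": 0,"fingers": 1}
    - {"x": 0,"y": -0.2,"z": 0.32,"yaw": 0,"fingers": 1}
    - {"x": 0,"y": -0.2,"z": 0.32,"yaw": 0,"fingers": 1}
    - {"x": 0,"y": -0.2,"z": 0.32,"yaw": 0,"fingers": 1}
    - {"x": 0,"y": -0.2,"z": 0.32,"yaw": 0,"fingers": 1}
    - {"x": 0,"y": -0.2,"z": 0.32,"yaw": 0,"fingers": 1}

```text
clock: 0.93
tcp_pos: [0.4114, 0.3308, 0.2167]
ee_rot: [-121.8, 89.4, -145.0]
wrist_force: [-0.0, 1.2, 0.3]
gripper_width: 0.0878
```

```bash
python3 -c "
from h import *
goto([.5445,.136,.2],13.6)"
```

```text
clk 0.93 pos [0.4114 0.3308 0.2167] jaw yaw 66.8 j [-48.2  14.7   5.1 105.2  -1.6  60.8  24.3] F [-0.   1.2  0.3] M [ 0.07 -0.   -0.03] w 0.0878
tool d mm [  16.7 -126.4  199.1] shares [ 0.223 -1.686  2.655] tilt 0.57
turn cw deg [np.float64(53.2), np.float64(233.2014245779467)] rows of 7.16
```

Emit:
step_arm:
  series:
    - {"x": 0,"y": -0.2,"z": 0.32,"yaw": 0,"fingers": 1}
    - {"x": 0,"y": -0.2,"z": 0.32,"yaw": 0,"fingers": 1}
    - {"x": 0,"y": -0.2,"z": 0.32,"yaw": 0,"fingers": 1}
    - {"x": 0,"y": -0.2,"z": 0.32,"yaw": 0,"fingers": 1}
    - {"x": 0,"y": -0.2,"z": 0.32,"yaw": 0,"fingers": 1}
    - {"x": 0,"y": -0.2,"z": 0.32,"yaw": 0,"fingers": 1}
    - {"x": 0,"y": -0.2,"z": 0.32,"yaw": 0,"fingers": 1}
    - {"x": 0,"y": -0.2,"z": 0.32,"yaw": 0,"fingers": 1}

```text
clock: 1.6
tcp_pos: [0.5439, 0.1334, 0.2149]
ee_rot: [-123.9, 89.2, -147.1]
wrist_force: [0.4, 0.6, 0.4]
gripper_width: 0.0878
```

Emit:
step_arm:
  series:
    - {"x": 0,"y": 0,"z": 0,"yaw": -0.07,"fingers": 1}
    - {"x": 0,"y": 0,"z": 0,"yaw": -0.07,"fingers": 1}
    - {"x": 0,"y": 0,"z": 0,"yaw": -0.07,"fingers": 1}
    - {"x": 0,"y": 0,"z": 0,"yaw": -0.07,"fingers": 1}
    - {"x": 0,"y": 0,"z": 0,"yaw": -0.07,"fingers": 1}
    - {"x": 0,"y": 0,"z": 0,"yaw": 0,"fingers": 0.7}

```text
clock: 2.1
tcp_pos: [0.5467, 0.1227, 0.2124]
ee_rot: [-147.4, 88.9, -138.4]
wrist_force: [-0.2, -0.5, 0.1]
gripper_width: 0.0843
```

```bash
python3 -c "
from h import *
goto([.5445,.136,.15],94)
import cv2
for n in ('side','top'): cv2.imwrite(f'pics/{n}1.png',bot.snapshot(n))
a=cv2.imread('pics/side1.png')[150:270,190:310]; cv2.imwrite('pics/side1z.png',cv2.resize(a,(600,600),interpolation=2))
"
```

```text
clk 2.10 pos [0.5467 0.1227 0.2124] jaw yaw 99.0 j [-23.2  18.3   6.8 100.9  -1.9  61.9  83.1] F [-0.2 -0.5  0.1] M [ 0.06 -0.07 -0.01] w 0.0843
tool d mm [62.2 14.1  1. ] shares [0.83  0.189 0.013] tilt 1.12
turn cw deg [np.float64(5.0), np.float64(184.99197620149118)] rows of 7.16
```

View pics/side1z.png

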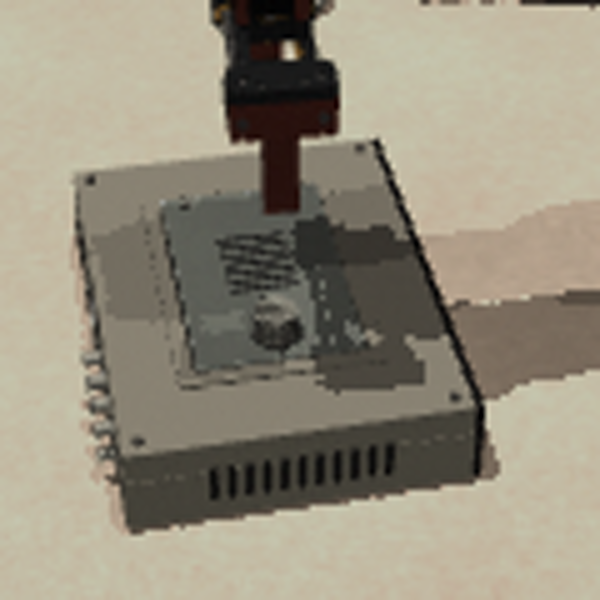

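```bash
python3 -c "
from h import *
import cv2
im=cv2.imread('pics/side1.png'); a=cv2.resize(im[200:230,225:265],(800,600),interpolation=cv2.INTER_CUBIC)
for X in [(.5445,.136,.101),(.5445,.136,.079),(.5445,.121,.101),(.5445,.151,.101),(.5295,.136,.101),(.5595,.136,.101)]:
    p=proj('side',X); print(X,p.round(1)); cv2.circle(a,(int((p[0]-225+.5)*20),int((p[1]-200+.5)*20)),4,(0,0,255),-1)
cv2.imwrite('pics/side1k.png',a)
im=cv2.imread('pics/top0.png'); a=cv2.resize(im[170:200,205:245],(800,600),interpolation=cv2.INTER_CUBIC)
for X in [(.5445,.136,.101),(.5445,.136,.079),(.5445,.121,.101),(.5445,.151,.101),(.5295,.136,.101),(.5595,.136,.101)]:
    p=proj('top',X); cv2.circle(a,(int((p[0]-205+.5)*20),int((p[1]-170+.5)*20)),4,(0,0,255),-1)
cv2.imwrite('pics/top1k.png',a)
"
```

```text
(0.5445, 0.136, 0.101) [244.5 211.2]
(0.5445, 0.136, 0.079) [244.5 216. ]
(0.5445, 0.121, 0.101) [244.7 208.4]
(0.5445, 0.151, 0.101) [244.2 214. ]
(0.5295, 0.136, 0.101) [248.8 211.3]
(0.5595, 0.136, 0.101) [240.2 211. ]
```

View pics/side1k.png

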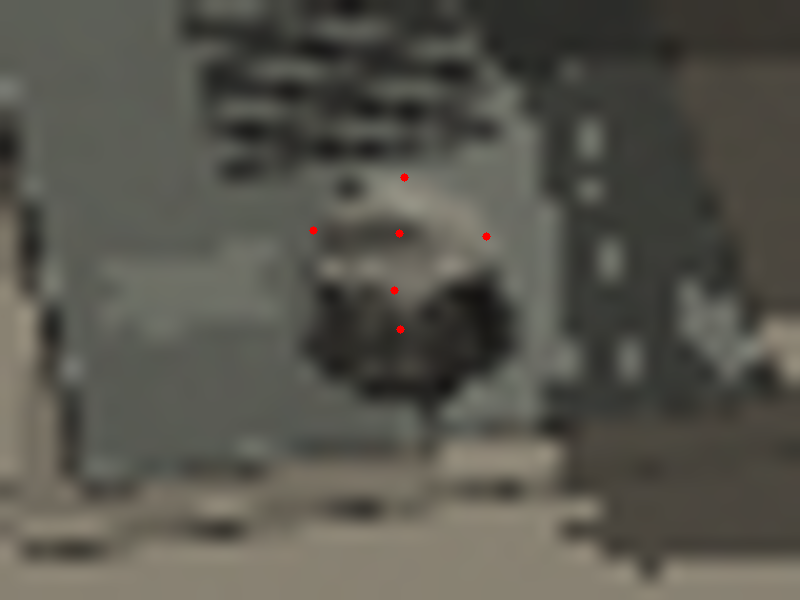

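View pics/top1k.png

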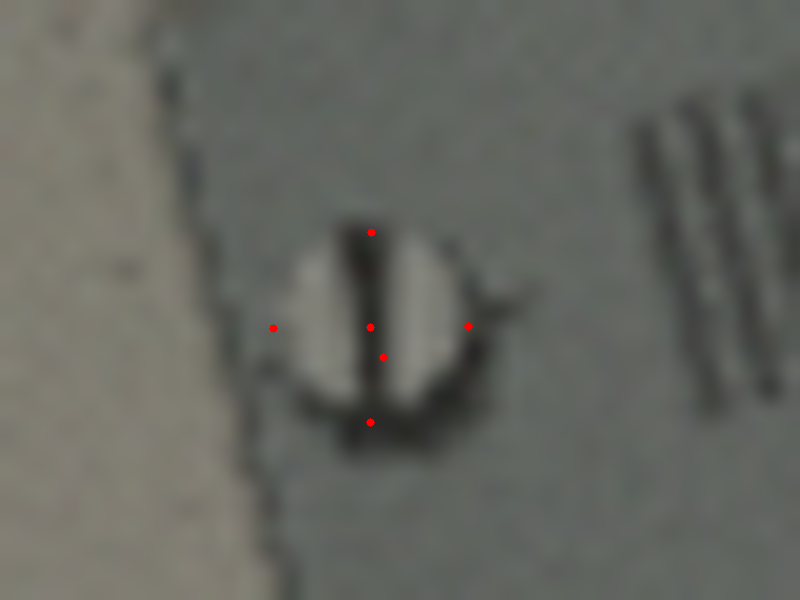

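Emit:
step_arm:
  series:
    - {"x": 0.2,"y": 0.1,"z": 0.0,"yaw": 0,"fingers": 0.7}
    - {"x": 0.3,"y": 0.08,"z": 0.0,"yaw": 0,"fingers": 0.7}
    - {"x": 0.3,"y": 0,"z": 0.0,"yaw": 0,"fingers": 0.7}
    - {"x": 0,"y": 0,"z": 0,"yaw": 0,"fingers": 0.7}
    - {"x": 0,"y": 0,"z": 0,"yaw": 0,"fingers": 0.7}

```text
clock: 2.62
tcp_pos: [0.5446, 0.1364, 0.1518]
ee_rot: [-142.1, 89.0, -134.6]
wrist_force: [0.2, 0.2, -0.5]
gripper_width: 0.0618
```

```bash
python3 -c "
from h import *
goto([.545,.1355,.084],97)"
```

```text
clk 2.62 pos [0.5446 0.1364 0.1518] jaw yaw 97.4 j [-24.2  22.    6.4 104.7  -2.4  54.4  80.5] F [ 0.2  0.2 -0.5] M [ 0.08 -0.01  0.02] w 0.0618
tool d mm [67.8 -0.2  1.2] shares [ 0.904 -0.003  0.016] tilt 0.97
turn cw deg [np.float64(0.4), np.float64(180.41592582429973)] rows of 7.16
```

Emit:
step_arm:
  series:
    - {"x": 0.2,"y": 0.0,"z": 0.0,"yaw": 0,"fingers": 0.7}
    - {"x": 0.25,"y": 0,"z": 0.0,"yaw": 0,"fingers": 0.7}
    - {"x": 0.2,"y": 0,"z": 0.016,"yaw": 0,"fingers": 0.7}
    - {"x": 0.1,"y": 0,"z": 0,"yaw": 0,"fingers": 0.7}
    - {"x": 0.05,"y": 0,"z": 0,"yaw": 0,"fingers": 0.7}
    - {"x": 0,"y": 0,"z": 0,"yaw": 0,"fingers": 0.7}

```text
clock: 3.12
tcp_pos: [0.5491, 0.1368, 0.0967]
ee_rot: [-120.5, 89.4, -113.7]
wrist_force: [0.7, 0.3, 0.9]
gripper_width: 0.0617
```

```bash
python3 -c "
from h import *
goto([.545,.1355,.084],97)"
```

```text
clk 3.12 pos [0.5491 0.1368 0.0967] jaw yaw 96.8 j [-23.8  26.1   6.1 107.1  -3.   47.4  80.5] F [0.7 0.3 0.9] M [ 0.06  0.03 -0.  ] w 0.0617
tool d mm [12.7 -0.7 -4.1] shares [ 0.169 -0.009 -0.055] tilt 0.62
turn cw deg [np.float64(-0.2), np.float64(179.84513580370395)] rows of 7.16
```

Emit:
step_arm:
  series:
    - {"x": 0.05,"y": -0.01,"z": -0.05,"yaw": 0,"fingers": 0.7}
    - {"x": 0.06,"y": 0,"z": 0.0,"yaw": 0,"fingers": 0.7}
    - {"x": 0.05,"y": 0,"z": 0,"yaw": 0,"fingers": 0.7}
    - {"x": 0,"y": 0,"z": 0,"yaw": 0,"fingers": 0.7}

```text
clock: 3.45
tcp_pos: [0.5467, 0.1358, 0.0869]
ee_rot: [-98.4, 89.5, -91.6]
wrist_force: [0.2, -0.0, 0.3]
gripper_width: 0.0617
```

```bash
python3 -c "
from h import *
goto([.545,.1355,.084],97)
import cv2
im=bot.snapshot('side'); cv2.imwrite('pics/side2.png',cv2.resize(im[150:250,190:310],(720,600),interpolation=2))
"
```

```text
clk 3.45 pos [0.5467 0.1358 0.0869] jaw yaw 96.8 j [-23.8  26.5   6.  108.1  -3.1  45.8  80.6] F [ 0.2 -0.   0.3] M [ 0.06  0.06 -0.03] w 0.0617
tool d mm [ 2.9 -0.1 -1.8] shares [ 0.038 -0.001 -0.023] tilt 0.49
turn cw deg [np.float64(-0.2), np.float64(179.761753947696)] rows of 7.16
```

View pics/side2.png

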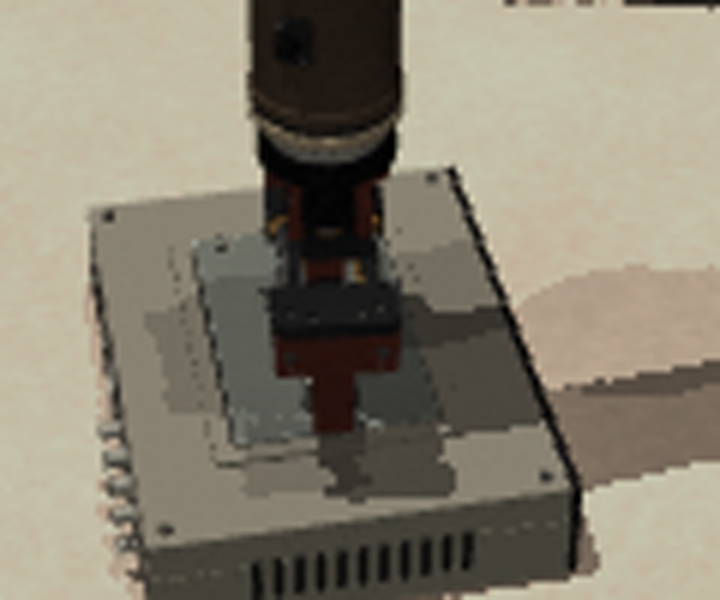

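The fingers straddle the knob, so I'll close on it.

Emit:
step_arm:
  series:
    - {"x": 0.02,"y": 0,"z": -0.02,"yaw": 0,"fingers": 0.3}
    - {"x": 0.0,"y": 0,"z": 0.0,"yaw": 0,"fingers": 0.2}
    - {"x": 0,"y": 0,"z": 0,"yaw": 0,"fingers": 0.1}
    - {"x": 0,"y": 0,"z": 0,"yaw": 0,"fingers": 0.1}
    - {"x": 0,"y": 0,"z": 0,"yaw": 0,"fingers": 0.1}
    - {"x": 0,"y": 0,"z": 0,"yaw": 0,"fingers": 0.1}
  force: 40

```text
clock: 4.0
tcp_pos: [0.5458, 0.1354, 0.0863]
ee_rot: [-89.3, 89.5, -82.5]
wrist_force: [0.3, -1.9, 0.7]
gripper_width: 0.0294
```

```bash
python3 -c "
from h import *
goto([.545,.1355,.084],16)"
```

```text
clk 4.00 pos [0.5458 0.1354 0.0863] jaw yaw 96.7 j [-23.8  26.4   6.  108.3  -3.1  45.5  80.5] F [ 0.3 -1.9  0.7] M [-0.19  0.05 -0.01] w 0.0294
tool d mm [ 2.3  0.2 -0.8] shares [ 0.031  0.003 -0.011] tilt 0.48
turn cw deg [np.float64(80.7), np.float64(260.7398808702987)] rows of 7.16
```

Emit:
step_arm:
  series:
    - {"x": 0,"y": 0,"z": 0,"yaw": 0.06,"fingers": 0.1}
    - {"x": 0,"y": 0,"z": 0,"yaw": 0.06,"fingers": 0.1}
    - {"x": 0,"y": 0,"z": 0,"yaw": 0.06,"fingers": 0.1}
    - {"x": 0,"y": 0,"z": 0,"yaw": 0.06,"fingers": 0.1}

```text
clock: 4.33
tcp_pos: [0.5458, 0.1355, 0.0859]
ee_rot: [-67.1, 89.6, -82.6]
wrist_force: [1.0, 1.1, -1.3]
gripper_width: 0.0291
```

```bash
python3 -c "
from h import *
goto([.545,.1355,.086],16)"
```

```text
clk 4.33 pos [0.5458 0.1355 0.0859] jaw yaw 74.5 j [-28.   26.6  11.5 108.6  -6.6  45.5  61.5] F [ 1.   1.1 -1.3] M [ 0.05 -0.11  0.13] w 0.0291
tool d mm [-0.1 -0.2 -0.8] shares [-0.001 -0.003 -0.011] tilt 0.45
turn cw deg [np.float64(58.5), np.float64(238.4823731646677)] rows of 7.16
```

Emit:
step_arm:
  series:
    - {"x": 0,"y": 0,"z": 0,"yaw": 0.06,"fingers": 0.1}
    - {"x": 0,"y": 0,"z": 0,"yaw": 0.06,"fingers": 0.1}
    - {"x": 0,"y": 0,"z": 0,"yaw": 0.06,"fingers": 0.1}
    - {"x": 0,"y": 0,"z": 0,"yaw": 0.06,"fingers": 0.1}
    - {"x": 0,"y": 0,"z": 0,"yaw": 0.06,"fingers": 0.1}
    - {"x": 0,"y": 0,"z": 0,"yaw": 0.06,"fingers": 0.1}
    - {"x": 0,"y": 0,"z": 0,"yaw": 0.06,"fingers": 0.1}
    - {"x": 0,"y": 0,"z": 0,"yaw": 0,"fingers": 0.1}

```text
clock: 5.0
tcp_pos: [0.5459, 0.1356, 0.0849]
ee_rot: [-27.6, 89.5, -82.9]
wrist_force: [-1.2, 0.1, 1.1]
gripper_width: 0.029
```

```bash
python3 -c "
from h import *
goto([.545,.1355,.086],16)
import cv2
im=bot.snapshot('top'); cv2.imwrite('pics/top3.png',cv2.resize(im[150:230,190:290],(750,600),interpolation=2))"
```

```text
clk 5.00 pos [0.5459 0.1356 0.0849] jaw yaw 34.6 j [-35.6  27.6  21.7 109.2 -13.1  45.7  27.7] F [-1.2  0.1  1.1] M [-0.13  0.02 -0.03] w 0.0290
tool d mm [-1.1 -0.8 -0.4] shares [-0.014 -0.01  -0.006] tilt 0.52
turn cw deg [np.float64(18.6), np.float64(198.63289618661628)] rows of 7.16
```

View pics/top3.png

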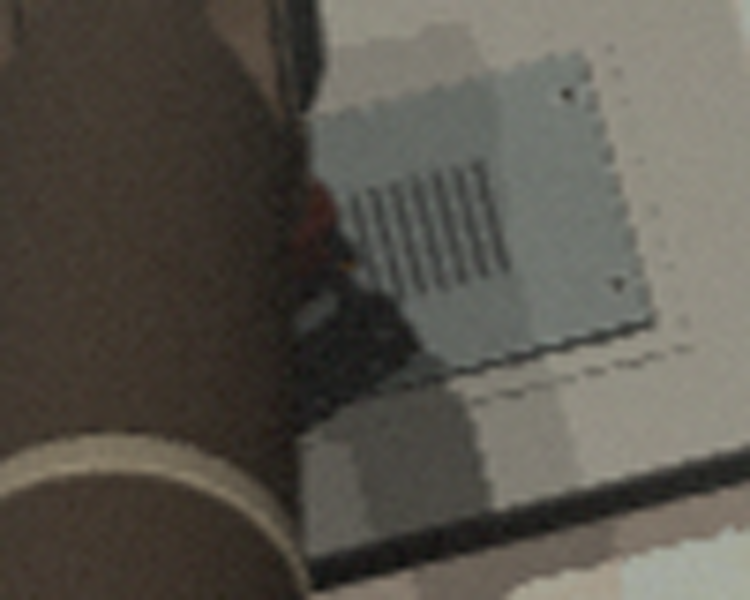

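Emit:
step_arm:
  series:
    - {"x": 0,"y": 0,"z": 0,"yaw": 0.06,"fingers": 0.1}
    - {"x": 0,"y": 0,"z": 0,"yaw": 0.06,"fingers": 0.1}
    - {"x": 0,"y": 0,"z": 0,"yaw": 0.06,"fingers": 0.1}
    - {"x": 0,"y": 0,"z": 0,"yaw": 0.02,"fingers": 0.1}
    - {"x": 0,"y": 0,"z": 0,"yaw": 0.01,"fingers": 0.1}
    - {"x": 0,"y": 0,"z": 0,"yaw": 0,"fingers": 0.1}

```text
clock: 5.55
tcp_pos: [0.5459, 0.1356, 0.0846]
ee_rot: [-9.5, 89.5, -83.0]
wrist_force: [0.3, -0.8, 0.4]
gripper_width: 0.0291
```

```bash
python3 -c "
from h import *
goto([.545,.1355,.086],15)
import cv2
im=bot.snapshot('side'); cv2.imwrite('pics/side4.png',cv2.resize(im[150:250,190:310],(720,600),interpolation=2))"
```

```text
clk 5.55 pos [0.5459 0.1356 0.0846] jaw yaw 16.5 j [-39.1  28.4  26.4 109.4 -16.3  46.1  12.4] F [ 0.3 -0.8  0.4] M [-0.15  0.03  0.05] w 0.0291
tool d mm [-1.4 -0.9 -0.2] shares [-0.019 -0.012 -0.002] tilt 0.55
turn cw deg [np.float64(1.5), np.float64(181.45929362196216)] rows of 7.16
```

View pics/side4.png

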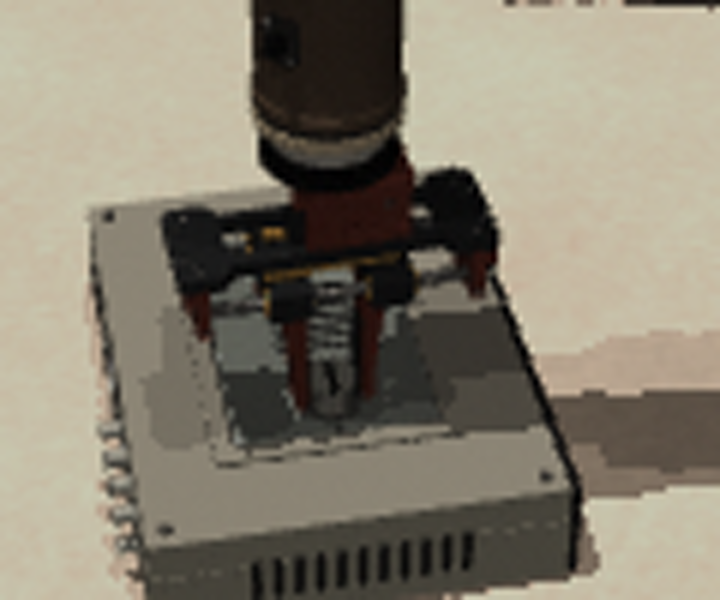

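Emit:
step_arm:
  series:
    - {"x": 0,"y": 0,"z": 0,"yaw": 0.02,"fingers": 0.1}
    - {"x": 0,"y": 0,"z": 0,"yaw": 0,"fingers": 0.1}

```text
clock: 5.77
tcp_pos: [0.5459, 0.1355, 0.0846]
ee_rot: [-7.9, 89.5, -83.2]
wrist_force: [0.7, 0.2, -0.9]
gripper_width: 0.0292
```

Emit:
step_arm:
  series:
    - {"x": 0,"y": 0,"z": 0,"yaw": 0,"fingers": 0.7}
    - {"x": 0,"y": 0,"z": 0,"yaw": 0,"fingers": 0.7}
    - {"x": 0,"y": 0,"z": 0,"yaw": 0,"fingers": 0.7}
    - {"x": 0,"y": 0,"z": 0,"yaw": 0,"fingers": 0.7}

```text
clock: 6.1
tcp_pos: [0.5459, 0.1359, 0.0848]
ee_rot: [-6.6, 89.5, -81.8]
wrist_force: [0.1, -0.6, 0.4]
gripper_width: 0.0523
```

```bash
python3 -c "
from h import *
goto([.545,.1355,.19],15)"
```

```text
clk 6.10 pos [0.5459 0.1359 0.0848] jaw yaw 14.9 j [-39.4  28.4  26.8 109.4 -16.6  46.1  11.1] F [ 0.1 -0.6  0.4] M [-0.02 -0.01 -0.02] w 0.0523
tool d mm [-105.2   -1.1    1.1] shares [-1.403 -0.015  0.014] tilt 0.48
turn cw deg [np.float64(-0.1), np.float64(179.85852426015856)] rows of 7.16
```

Emit:
step_arm:
  series:
    - {"x": -0.1,"y": 0,"z": 0,"yaw": 0,"fingers": 0.7}
    - {"x": -0.25,"y": 0,"z": 0,"yaw": 0,"fingers": 0.7}
    - {"x": -0.3,"y": 0,"z": 0,"yaw": 0,"fingers": 0.7}
    - {"x": -0.3,"y": 0,"z": 0,"yaw": 0,"fingers": 0.5}
    - {"x": 0,"y": 0,"z": 0,"yaw": 0,"fingers": 0.2}
    - {"x": 0,"y": 0,"z": 0,"yaw": 0,"fingers": 0}

```text
clock: 6.6
tcp_pos: [0.5452, 0.1361, 0.1605]
ee_rot: [-18.2, 89.5, -93.3]
wrist_force: [-0.3, -0.1, -1.1]
gripper_width: 0.045
```

```bash
python3 -c "
from h import *
goto([.5776,.0014,.15],13.65)"
```

```text
clk 6.60 pos [0.5452 0.1361 0.1605] jaw yaw 14.9 j [-41.9  22.7  29.5 105.8 -12.8  55.    8. ] F [-0.3 -0.1 -1.1] M [-0.07  0.07 -0.03] w 0.0450
tool d mm [ 11.7  -3.2 138.4] shares [ 0.156 -0.043  1.846] tilt 0.52
turn cw deg [np.float64(1.2), np.float64(181.2229599838273)] rows of 7.16
```

Emit:
step_arm:
  series:
    - {"x": 0,"y": 0,"z": 0.2,"yaw": 0,"fingers": 0}
    - {"x": 0,"y": 0,"z": 0.3,"yaw": 0,"fingers": 0}
    - {"x": 0,"y": 0,"z": 0.35,"yaw": 0,"fingers": 0}
    - {"x": 0,"y": -0.02,"z": 0.35,"yaw": 0.01,"fingers": 0}
    - {"x": 0,"y": -0.02,"z": 0.3,"yaw": 0,"fingers": 0}
    - {"x": 0,"y": 0,"z": 0.2,"yaw": 0,"fingers": 0}
    - {"x": 0,"y": 0,"z": 0,"yaw": 0,"fingers": 0}
    - {"x": 0,"y": 0,"z": 0,"yaw": 0,"fingers": 0}

```text
clock: 7.27
tcp_pos: [0.5737, 0.0097, 0.1586]
ee_rot: [-40.5, 89.5, -116.3]
wrist_force: [-0.6, 0.1, -0.6]
gripper_width: 0.0004
```

```bash
python3 -c "
from h import *
goto([.5776,.0014,.1],13.65)
import cv2
im=bot.snapshot('top'); cv2.imwrite('pics/top5.png',im);cv2.imwrite('pics/top5z.png',cv2.resize(im[160:220,190:270],(800,600),interpolation=2))
im=bot.snapshot('side'); cv2.imwrite('pics/side5.png',im);cv2.imwrite('pics/side5z.png',cv2.resize(im[150:250,190:310],(720,600),interpolation=2))"
```

```text
clk 7.27 pos [0.5737 0.0097 0.1586] jaw yaw 14.2 j [-29.3  24.3  30.9 104.3 -14.3  55.6  21.7] F [-0.6  0.1 -0.6] M [ 0.    0.11 -0.02] w 0.0004
tool d mm [58.7  2.1  8.6] shares [0.782 0.028 0.115] tilt 0.52
turn cw deg [np.float64(0.6), np.float64(180.58894342243093)] rows of 7.16
```

View pics/top5z.png

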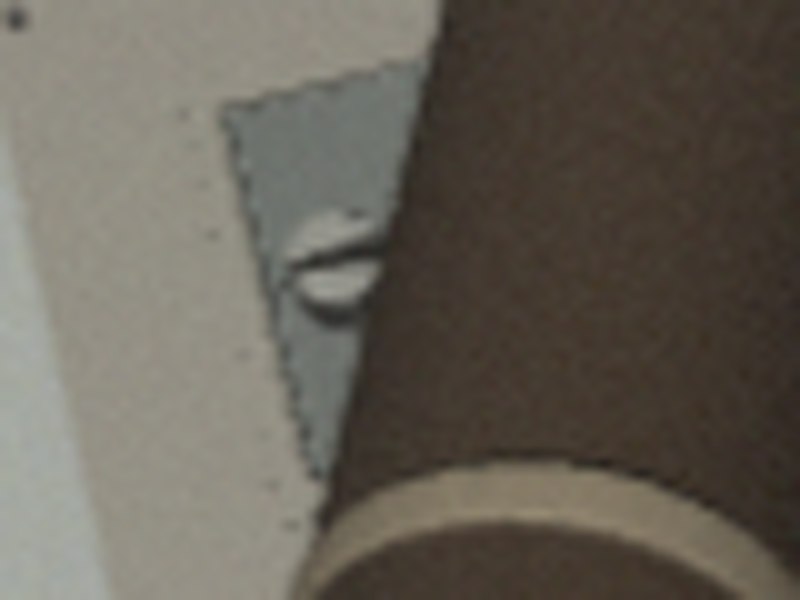

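View pics/side5z.png

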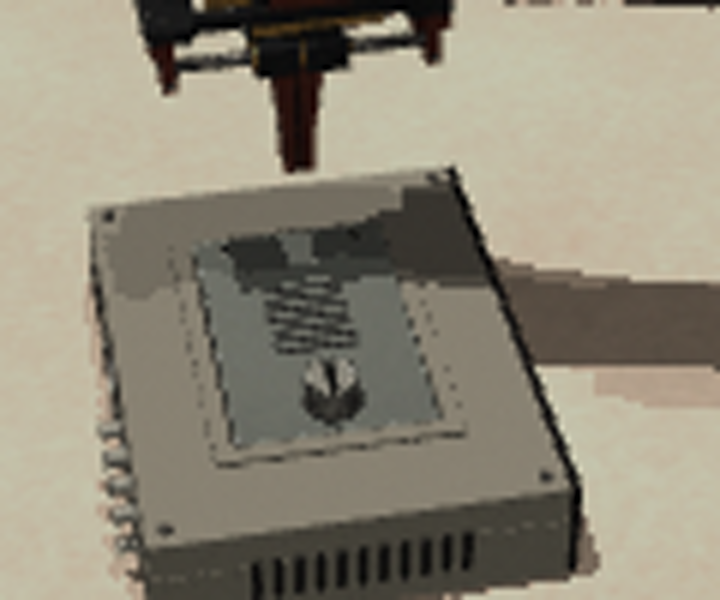

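The slot appears close to aligned. The arm hides part of it, so I'll move 60 mm further for a clean measurement.

Emit:
step_arm:
  series:
    - {"x": 0,"y": 0,"z": 0.2,"yaw": 0,"fingers": 0}
    - {"x": 0,"y": 0,"z": 0.3,"yaw": 0,"fingers": 0}
    - {"x": 0,"y": 0,"z": 0.3,"yaw": 0.0,"fingers": 0}
    - {"x": 0,"y": 0,"z": 0.1,"yaw": 0,"fingers": 0}
    - {"x": 0,"y": 0,"z": 0,"yaw": 0,"fingers": 0}
    - {"x": 0,"y": 0,"z": 0,"yaw": 0,"fingers": 0}

```text
clock: 7.87
tcp_pos: [0.5903, -0.0445, 0.1574]
ee_rot: [-79.5, 89.6, -154.3]
wrist_force: [-0.2, 0.2, 0.2]
gripper_width: 0.0005
```

```bash
python3 -c "
from h import *
goto([.5776,.0014,.1],13.65)
import cv2
ims=[bot.snapshot('top').astype(float) for _ in range(6)]
im=np.mean(ims,0); np.save('t6.npy',im); im=im.astype(np.uint8)
cv2.imwrite('pics/top6z.png',cv2.resize(im[172:202,205:245],(800,600),interpolation=2))
cv2.imwrite('pics/top6.png',im)
S=np.mean([bot.snapshot('side').astype(float) for _ in range(4)],0).astype(np.uint8)
cv2.imwrite('pics/side6z.png',cv2.resize(S[195:225,225:265],(800,600),interpolation=2))"
```

```text
clk 7.87 pos [ 0.5903 -0.0445  0.1574] jaw yaw 15.2 j [-23.1  26.2  30.8 101.7 -15.4  56.7  28.9] F [-0.2  0.2  0.2] M [-0.02  0.03 -0.05] w 0.0005
tool d mm [ 57.3   0.2 -47.7] shares [ 0.765  0.002 -0.636] tilt 0.44
turn cw deg [np.float64(1.5), np.float64(181.5134076073142)] rows of 7.16
```

View pics/top6z.png

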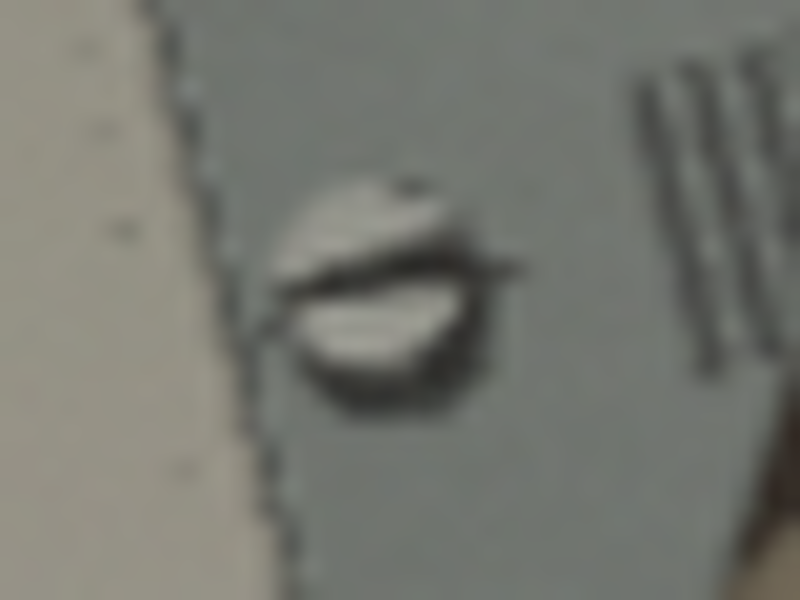

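View pics/side6z.png

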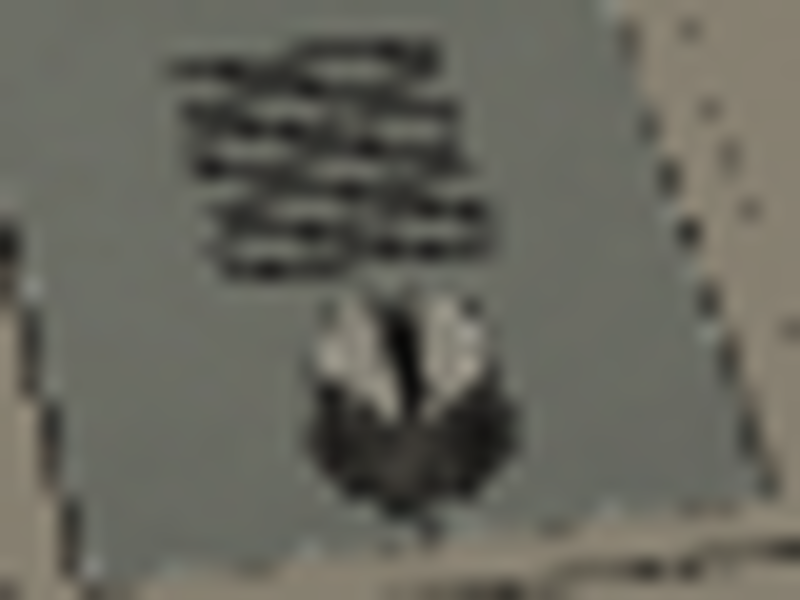

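```bash
python3 - <<'E'
from h import *
import cv2
kz=.099
# predicted slot end pixels for various yaws, both zooms
k=np.array([.545,.1355])
for off in (-10,-5,0,5,10):
    y=np.radians(13.65-90-off); d=np.array([np.cos(y),np.sin(y)])*.0145
    o=[]
    for n,x0,y0 in (("top",205,172),("side",225,195)):
        for s in(-1,1):
            p=proj(n,[*(k+s*d),kz]); o.append((round((p[0]-x0+.5)*20),round((p[1]-y0+.5)*20)))
    a=np.subtract(o[1],o[0]);b=np.subtract(o[3],o[2]);print(off,o,"slope top %.3f side dx/dy %.3f"%(a[1]/a[0],b[0]/b[1]))
im=np.load("t6.npy").mean(2).round().astype(int)
print(im[178:195,215:235])
E
```

```text
-10 [(289, 324), (461, 249), (426, 392), (369, 290)] slope top -0.436 side dx/dy 0.559
-5 [(286, 317), (464, 257), (419, 393), (375, 289)] slope top -0.337 side dx/dy 0.423
0 [(284, 309), (467, 264), (412, 394), (382, 287)] slope top -0.246 side dx/dy 0.280
5 [(283, 302), (468, 272), (405, 395), (390, 287)] slope top -0.162 side dx/dy 0.139
10 [(282, 294), (469, 280), (398, 395), (397, 286)] slope top -0.075 side dx/dy 0.009
[[113 114 114 114 115 114 113 114 115 115 114 114 116 115 114 115 114 114
  115 115]
 [113 113 114 115 114 113 115 116 114 113 116 115 116 114 116 115 115 115
  114 114]
 [119 112 113 113 114 114 116 114 115 115 116 116 116 116 115 114 115 115
  116 114]
 [ 99 113 113 113 114 118 128 134 139 119  95 106 115 115 114 114 111 115
  116 115]
 [ 89 113 114 114 118 133 144 144 145 141 141 138 114 108 115 114 114 115
  114 114]
 [ 95 113 113 116 129 143 145 146 147 144 132 109  90  98 115 115 115 115
  114 116]
 [104 121 114 121 139 144 146 138 115  92  74  62  60  77 107 115 115 114
  115 115]
 [107  99 113 124 139 122  82  72  62  50  44  49  49  53  69  81 104 114
  113 115]
 [120  90 113 103  76  63  54  66  74  94 109 111 102  64  75 108 112 114
  114 114]
 [123  86 113 103  90 122 141 142 141 141 141 145 126  55  79 113 113 115
  113 114]
 [127  98 100  82 101 135 147 146 146 147 149 131  71  52  83 114 114 113
  113 114]
 [133 102  87 108 100  98 136 148 147 141 113  74  52  58  91 114 116 115
  115 115]
 [142 120  89 114 102  72  72  79  86  86  75  49  50  62  91 114 114 114
  114 116]
 [144 124  89 115 112  96  61  52  54  53  56  56  62  87 110 114 114 116
  114 115]
 [144 128 101 119 114 110  97  70  64  66  72  73  88 112 114 115 115 114
  115 114]
 [144 128 101 112 112 114 112 108 107 107 109 109 110 114 114 113 115 114
  113 113]
 [143 141 121  94 114 114 114 113 113 114 114 113 113 113 114 112 113 115
  114 113]]
```

```bash
python3 - <<'E'
from h import *
import cv2
a=cv2.imread("pics/top0.png").mean(2)
print("initial top");print(a[178:195,217:231].round().astype(int))
for r in range(182,190):
    w=np.clip(np.median(np.sort(a[r,220:228])[-3:])-a[r,220:228]-15,0,None); print(r,(w@np.arange(220,228)/w.sum()).round(2))
b=np.load("t6.npy").mean(2)
for c in range(219,228):
    w=np.clip(144-b[183:188,c]-15,0,None); print(c,(w@np.arange(183,188)/w.sum()).round(2))
S=bot.snapshot("side").mean(2); print("side rows 208..219 cols 239..252");print(S[208:220,239:253].round().astype(int))
E
```

```text
initial top
[[ 98  96  97  98  99  97  95  98  97  97  98  98  99  98]
 [ 94  94  98  97  99 100  96  98  99  99 100 100 100 100]
 [ 97  96  98  97  97  96  97  96  98  98  97  98  97  97]
 [ 95  97  98  98  90  61  62  82 101  95  96  97  97  97]
 [ 95  97  97 107 102  50  43  79 119 108  79  97  96 100]
 [ 95  92 100 130 111  62  38  84 123 122  98  84 102  99]
 [ 98  99 106 125 115  79  45  86 124 124 106  69  92  95]
 [ 98 104 119 125 116  91  43  89 126 123 111  71  58  69]
 [ 96  95 103 125 121  98  42  87 128 124 110  65  67  90]
 [ 96  91 101 125 123 108  45  88 130 125 111  44  63  96]
 [ 84  71  91 118 123 102  43  87 127 109  71  46  73  98]
 [ 83  91  84  80 109 106  52  83 113  65  41  56  78  99]
 [ 77  94  84  59  61  57  44  51  63  46  44  57  78  98]
 [ 76  98  98  86  72  42  45  43  40  50  62  75  94 100]
 [ 84 102  96  94  86  59  63  62  61  62  79  91  95  98]
 [ 81  89  94  97  97  90  88  92  94  88  94  96  97  99]
 [101  81 100 100  97  96  98 100  96  95  96  96  94  95]]
182 223.21
183 223.12
184 223.02
185 223.02
186 223.11
187 223.22
188 224.27
189 224.81
219 186.43
220 186.0
221 185.62
222 185.53
223 185.3
224 184.99
225 184.78
226 184.52
227 184.47
side rows 208..219 cols 239..252
[[ 57  56  52  79 103 105 104 103 104 104 104 105 105 105]
 [104 104 105 105  92 104  86 107 104 105 105 105 104 104]
 [104 105  85 126  84  50  72 121 142  71 104 103 103 104]
 [106 104 103 128 122  33  30 120 130 146  98 103 104 104]
 [104 103 143 129 129  43  17 123 129 130  99 105 104 104]
 [105  85 129 129 128  91  14 126 129 147  68 103 104 103]
 [106  83  37  89 131 127  17  75 128  68  46 102 101 103]
 [105  90  35  58  59 122  33  98  55  35  39  57 103 103]
 [105  72  34  44  46  53  52  54  41  28  23  56 102 105]
 [104  69  32  32  45  48  58  51  41  29  28  55 100 102]
 [105 102  45  45  45  59  59  43  49  31  45 101 102 102]
 [103 102 102  42  36  47  47  36  46  39  99 103 103 102]]
```

Fits of slot against cover length:

| Measurement | Result |
|---|---|
| Top view slot slope | about -0.24 (aligned would be -0.246) |
| Initial angle + turn | about 9° + 81.8° ≈ 91° |
| Side view (coarse) | +0 to 4° |

It is locked, so next I go to the press point.

Emit:
step_arm:
  series:
    - {"x": 0.1,"y": 0,"z": -0.2,"yaw": 0.01,"fingers": 0}
    - {"x": 0.1,"y": 0,"z": -0.25,"yaw": 0,"fingers": 0}
    - {"x": 0.1,"y": 0,"z": -0.15,"yaw": 0,"fingers": 0}
    - {"x": 0.1,"y": 0,"z": -0.04,"yaw": 0,"fingers": 0}
    - {"x": 0,"y": 0,"z": 0,"yaw": 0,"fingers": 0}
    - {"x": 0,"y": 0,"z": 0,"yaw": 0,"fingers": 0}

```text
clock: 8.92
tcp_pos: [0.5784, 0.0008, 0.1265]
ee_rot: [-57.7, 89.6, -133.6]
wrist_force: [-0.3, -0.1, -1.2]
gripper_width: 0.0006
```

```bash
python3 -c "
from h import *
goto([.5776,.0014,.092],13.65)"
```

```text
clk 8.92 pos [0.5784 0.0008 0.1265] jaw yaw 14.1 j [-27.3  27.   30.  105.3 -16.3  52.3  24.2] F [-0.3 -0.1 -1.2] M [-0.07 -0.01 -0.04] w 0.0006
tool d mm [34.5 -0.5 -1. ] shares [ 0.46  -0.006 -0.013] tilt 0.38
turn cw deg [np.float64(0.5), np.float64(180.4510912945883)] rows of 7.16
```

Emit:
step_arm:
  series:
    - {"x": 0.15,"y": 0,"z": 0,"yaw": 0,"fingers": 0}
    - {"x": 0.15,"y": 0,"z": 0,"yaw": 0,"fingers": 0}
    - {"x": 0.1,"y": 0,"z": -0.01,"yaw": 0,"fingers": 0}
    - {"x": 0.06,"y": 0,"z": 0,"yaw": 0,"fingers": 0}
    - {"x": 0,"y": 0,"z": 0,"yaw": 0,"fingers": 0}

```text
clock: 9.33
tcp_pos: [0.5788, -0.0019, 0.0886]
ee_rot: [-44.6, 89.6, -120.7]
wrist_force: [-1.1, -0.2, 0.5]
gripper_width: 0.0001
```

```bash
python3 -c "
from h import *
goto([.5776,.0014,.076],13.65)"
```

```text
clk 9.33 pos [ 0.5788 -0.0019  0.0886] jaw yaw 13.9 j [-25.9  29.9  28.6 106.9 -18.2  48.   25.8] F [-1.1 -0.2  0.5] M [ 0.01  0.06 -0.03] w 0.0001
tool d mm [12.6 -0.3 -3.5] shares [ 0.168 -0.004 -0.047] tilt 0.41
turn cw deg [np.float64(0.3), np.float64(180.27289133562175)] rows of 7.16
```

Emit:
step_arm:
  series:
    - {"x": 0.0,"y": 0,"z": -0.045,"yaw": 0,"fingers": 0}
    - {"x": 0.05,"y": 0,"z": 0,"yaw": 0,"fingers": 0}
    - {"x": 0.05,"y": 0,"z": 0,"yaw": 0,"fingers": 0}
    - {"x": 0.05,"y": 0,"z": 0,"yaw": 0,"fingers": 0}

```text
clock: 9.67
tcp_pos: [0.579, 0.0006, 0.0775]
ee_rot: [-27.7, 89.6, -103.8]
wrist_force: [-0.9, -0.4, 5.4]
gripper_width: 0.0005
```

```bash
python3 -c "
from h import *
goto([.5776,.0014,.076],13.65)"
```

```text
clk 9.67 pos [0.579  0.0006 0.0775] jaw yaw 13.9 j [-25.8  30.7  28.2 107.4 -18.8  46.7  25.9] F [-0.9 -0.4  5.4] M [-0.07  0.25  0.03] w 0.0005
tool d mm [ 1.5 -1.2 -1.2] shares [ 0.02  -0.015 -0.015] tilt 0.39
turn cw deg [np.float64(0.2), np.float64(180.20239704733748)] rows of 7.16
```

Emit:
step_arm:
  series:
    - {"x": 0.03,"y": 0,"z": 0,"yaw": 0,"fingers": 0}
    - {"x": 0.03,"y": 0,"z": 0,"yaw": 0,"fingers": 0}

```text
clock: 9.83
tcp_pos: [0.5796, 0.0007, 0.0736]
ee_rot: [-15.3, 89.7, -91.4]
wrist_force: [-2.3, 0.4, 8.8]
gripper_width: 0.0008
```

```bash
python3 -c "
from h import *
goto([.5776,.0014,.076],13.65)"
```

```text
clk 9.83 pos [0.5796 0.0007 0.0736] jaw yaw 13.9 j [-25.6  31.   27.9 107.5 -19.1  46.2  26.1] F [-2.3  0.4  8.8] M [0.08 0.53 0.  ] w 0.0008
tool d mm [-2.4 -1.8 -1.1] shares [-0.032 -0.024 -0.015] tilt 0.33
turn cw deg [np.float64(0.2), np.float64(180.21334704111632)] rows of 7.16
```

Emit:
step_arm:
  series:
    - {"x": 0.03,"y": 0,"z": 0,"yaw": 0,"fingers": 0}

```text
clock: 9.92
tcp_pos: [0.58, 0.0009, 0.0719]
ee_rot: [-7.1, 89.7, -83.3]
wrist_force: [-2.7, 0.3, 9.9]
gripper_width: 0.0007
```

Emit:
step_arm:
  series:
    - {"x": 0.03,"y": 0,"z": 0,"yaw": 0,"fingers": 0}

```text
clock: 10.0
tcp_pos: [0.5803, 0.001, 0.0704]
ee_rot: [4.2, 89.7, -71.9]
wrist_force: [-4.2, 0.8, 12.0]
gripper_width: 0.0009
```

```bash
python3 -c "
from h import *
goto([.5776,.0014,.076],13.65)"
```

```text
clk 10.00 pos [0.5803 0.001  0.0704] jaw yaw 13.9 j [-25.5  31.3  27.7 107.6 -19.3  45.7  26.4] F [-4.2  0.8 12. ] M [0.01 0.83 0.06] w 0.0009
tool d mm [-5.6 -2.6 -1. ] shares [-0.074 -0.034 -0.013] tilt 0.27
turn cw deg [np.float64(0.2), np.float64(180.2232885914791)] rows of 7.16
```

TCP z now reads below 76 mm with the force still rising gently, which is unexpected, so I'll look.

```bash
python3 -c "
from h import *
import cv2
im=bot.snapshot('side'); cv2.imwrite('pics/side7.png',cv2.resize(im[150:250,190:310],(720,600),interpolation=2))
im=bot.snapshot('top'); cv2.imwrite('pics/top7.png',cv2.resize(im[130:240,180:310],(709,600),interpolation=2))
goto([.5776,.0014,.076],13.65)
print(proj('side',[.5803,.001,.0704]),proj('side',[.5803,.001,.076]))"
```

```text
clk 10.10 pos [0.5803 0.001  0.0705] jaw yaw 13.9 j [-25.5  31.3  27.7 107.6 -19.3  45.7  26.4] F [-3.   0.3 12.1] M [0.14 0.82 0.03] w 0.0005
tool d mm [-5.5 -2.5 -1. ] shares [-0.073 -0.034 -0.013] tilt 0.27
turn cw deg [np.float64(0.2), np.float64(180.22032977206842)] rows of 7.16
[237.25419078 194.00676644] [237.22476898 192.83888306]
```

View pics/side7.png

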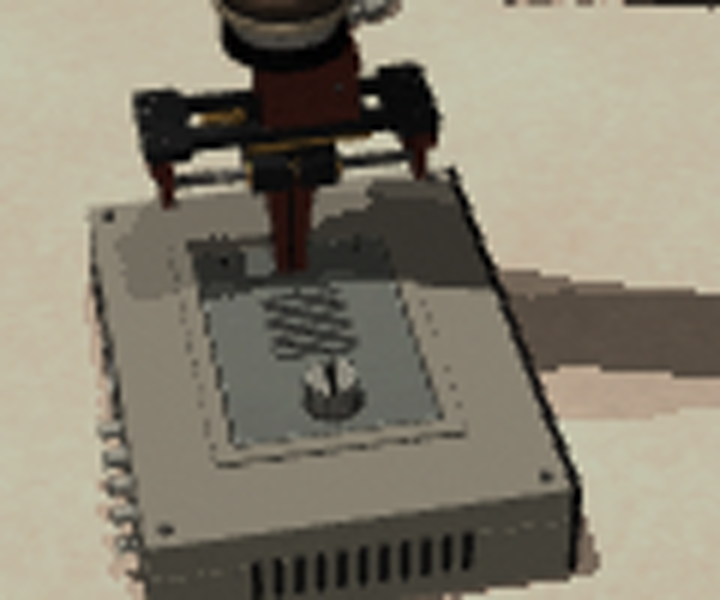

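View pics/top7.png

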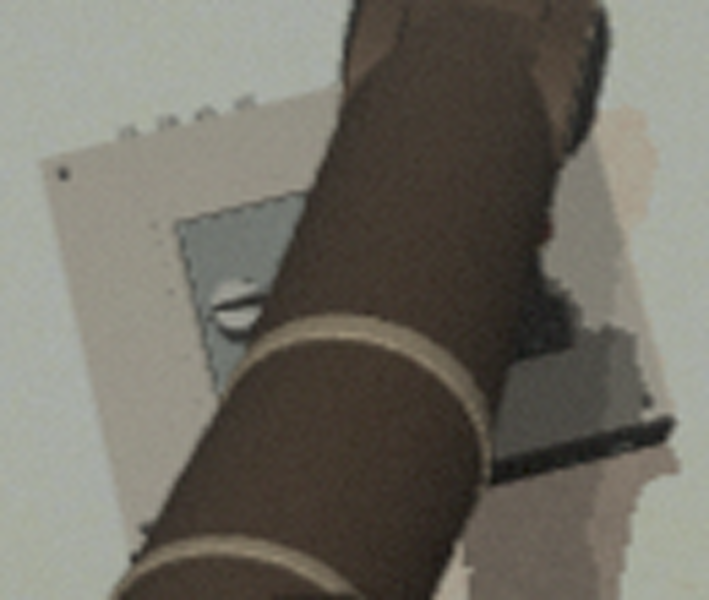

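Emit:
step_arm:
  series:
    - {"x": 0.02,"y": -0.02,"z": 0,"yaw": 0,"fingers": 0}

```text
clock: 10.18
tcp_pos: [0.5797, 0.0008, 0.0702]
ee_rot: [25.7, 89.7, -50.4]
wrist_force: [-2.5, 1.7, 13.1]
gripper_width: 0.0006
```

Emit:
step_arm:
  series:
    - {"x": 0.02,"y": -0.02,"z": 0,"yaw": 0,"fingers": 0}

```text
clock: 10.27
tcp_pos: [0.5792, 0.0007, 0.0699]
ee_rot: [49.1, 89.7, -27.0]
wrist_force: [-1.6, 1.0, 12.9]
gripper_width: 0.0002
```

```bash
python3 -c "
from h import *
goto([.5776,.0014,.076],13.65)"
```

```text
clk 10.27 pos [0.5792 0.0007 0.0699] jaw yaw 13.9 j [-25.4  31.1  27.7 108.  -19.5  45.3  26.6] F [-1.6  1.  12.9] M [ 0.24  0.45 -0.02] w 0.0002
tool d mm [-6.1 -1.3 -1. ] shares [-0.081 -0.018 -0.013] tilt 0.34
turn cw deg [np.float64(0.2), np.float64(180.23250912182536)] rows of 7.16
```

Emit:
step_arm:
  series:
    - {"x": 0.04,"y": -0.01,"z": 0,"yaw": 0,"fingers": 0}

```text
clock: 10.35
tcp_pos: [0.5797, 0.0009, 0.0686]
ee_rot: [66.7, 89.5, -9.4]
wrist_force: [-3.0, 0.2, 15.3]
gripper_width: 0.0003
```

Emit:
step_arm:
  series:
    - {"x": 0.04,"y": -0.01,"z": 0,"yaw": 0,"fingers": 0}

```text
clock: 10.43
tcp_pos: [0.5803, 0.0011, 0.0673]
ee_rot: [75.9, 89.4, -0.2]
wrist_force: [-3.6, 1.2, 17.6]
gripper_width: 0.0004
```

```bash
python3 -c "
from h import *
import cv2
goto([.5776,.0014,.076],13.65)
im=bot.snapshot('side'); cv2.imwrite('pics/side8r.png',im);cv2.imwrite('pics/side8.png',cv2.resize(im[175:215,215:265],(750,600),interpolation=2))
goto([.5776,.0014,.076],13.65)
im=cv2.imread('pics/side5.png'); cv2.imwrite('pics/side5y.png',cv2.resize(im[175:215,215:265],(750,600),interpolation=2))
"
```

```text
clk 10.43 pos [0.5803 0.0011 0.0673] jaw yaw 13.9 j [-25.2  31.2  27.4 108.2 -19.8  44.6  26.9] F [-3.6  1.2 17.6] M [0.26 0.81 0.06] w 0.0004
tool d mm [-8.7 -2.5 -0.9] shares [-0.117 -0.033 -0.012] tilt 0.64
turn cw deg [np.float64(0.2), np.float64(180.24328951158284)] rows of 7.16
clk 10.48 pos [0.5802 0.0011 0.0671] jaw yaw 13.9 j [-25.2  31.2  27.4 108.2 -19.8  44.6  26.9] F [-3.2  1.4 16.8] M [0.22 0.85 0.07] w 0.0003
tool d mm [-8.9 -2.4 -0.9] shares [-0.119 -0.032 -0.012] tilt 0.64
turn cw deg [np.float64(0.2), np.float64(180.2415538855862)] rows of 7.16
```

View pics/side8.png

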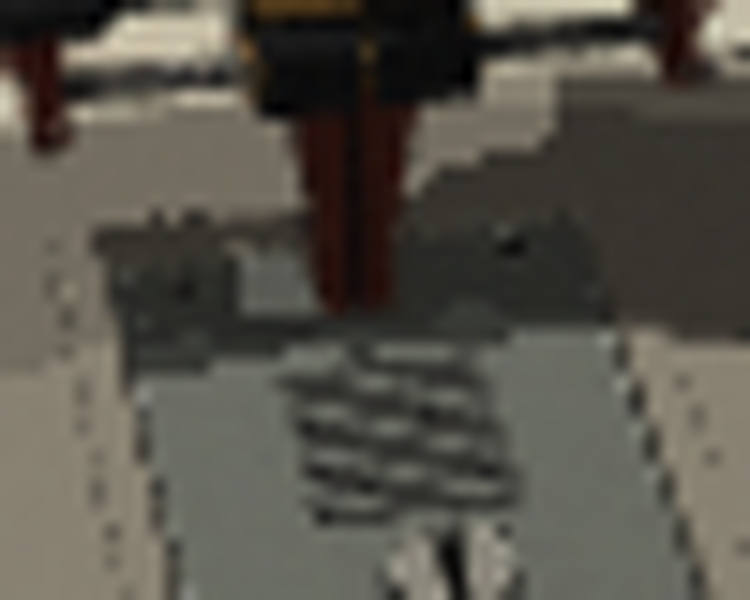

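View pics/side5y.png

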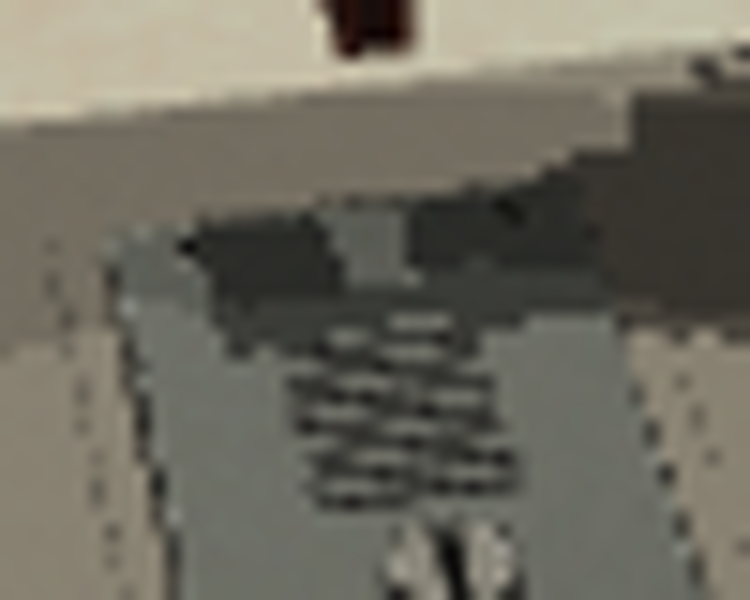

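```bash
python3 - <<'E'
from h import *
import cv2
zt=lambda u,v:((u+.5)/5.454-.5+180,(v+.5)/5.454-.5+130)
u=np.array([.2363,-.9717]); n=np.array([.9717,.2363]); k=np.array([.545,.1355])
for p in [(468,177),(503,315)]:
    X=ray("top",zt(*p),.088); d=X[:2]-k; print("hole cover coords",(d@u).round(4),(d@n).round(4))
s5=cv2.imread("pics/side5.png").mean(2); s8=cv2.imread("pics/side8r.png").mean(2)
s0=cv2.imread("pics/side0.png").mean(2)
s7=cv2.resize(cv2.imread("pics/side7.png"),(120,100),interpolation=cv2.INTER_AREA).mean(2)
print("pred hole px z=.086/.076/.070")
for sgn in(1,-1):
    for z in(.086,.081,.076,.070): print(sgn,z,proj("side",[*(k+.144*u+sgn*.042*n),z]).round(2))
for nm,a in (("s0",s0[186:198,222:232]),("s5",s5[186:198,222:232]),("s7",s7[36:48,32:42]),("s8",s8[186:198,222:232])): print(nm);print(a.round().astype(int))
for nm,a in (("s0",s0[184:196,244:254]),("s5",s5[184:196,244:254]),("s7",s7[34:46,54:64]),("s8",s8[184:196,244:254])): print(nm);print(a.round().astype(int))
E
```

```text
hole cover coords 0.1461 0.0446
hole cover coords 0.1453 -0.0395
pred hole px z=.086/.076/.070
1 0.086 [226.61 191.16]
1 0.081 [226.66 192.21]
1 0.076 [226.7  193.26]
1 0.07 [226.76 194.51]
-1 0.086 [248.51 188.62]
-1 0.081 [248.51 189.67]
-1 0.076 [248.52 190.71]
-1 0.07 [248.52 191.96]
s0
[[130 131 130 131 131 130 130 130 131 130]
 [130 131 130 131 130 131 131 131 130 131]
 [131 131 131 130 129 130 131 130 130 129]
 [130 130 131 126  91 120 121 138 116 111]
 [160 116 114 112 115  95 117 110 110 111]
 [115 111 112 111  51  63 115 110 110 109]
 [ 94 112 112 112 111 111 112 111 109 110]
 [ 67 112 112 110 110 110 110 109 109 110]
 [ 75 118 112 111 110 112 109 111 110 111]
 [ 86 120 112 112 112 112 111 109 110 112]
 [ 95  87 112 112 112 112 111 111 112 112]
 [129  74 111 112 112 110 112 113 113 112]]
s5
[[107 106 108 107 107 107 107 107 108 107]
 [107 109 107 106 108 107 108 107 107 108]
 [107 108 106 107 108 107 107 107 108 107]
 [108 107 107 107 106 108  78  90  76  75]
 [102 100 117  97  92  98  47  44  43  44]
 [113  93  93  92  81  16  44  42  44  43]
 [ 87  90  92  91  97 101  47 
[... 2648 characters left out ...]
42  45]
 [ 42  41  41  41  40  40  41  41  42  41]
 [ 41  41  41  41  41  41  40  41  42  40]
 [ 41  41  42  42  42  41  41  41  40  41]
 [ 53  54  54  53  52  43  40  41  41  42]]
s8
[[107 107 107 108 107 107 107  56  51  51]
 [107 107 107  57  53  54  54  50  51  50]
 [ 56  53  54  52  51  52  51  52  52  51]
 [ 51  51  51  51  52  51  51  52  51  52]
 [ 50  50  51  51  51  52  51  52  51  52]
 [ 52  53  54  54  54  55  52  53  40  55]
 [ 49  48  48  44  70  45  41  41  41  41]
 [ 40  41  41  44  26  14  43  41  41  41]
 [ 42  41  42  41  42  45  41  41  42  40]
 [ 40  41  41  41  40  40  41  40  41  41]
 [ 41  41  41  40  42  41  40  41  41  42]
 [ 42  55  55  54  41  40  42  41  41  40]]
```

```bash
python3 - <<'E'
from h import *
import cv2
A=[];
for i in range(12):
    A.append(bot.snapshot('side').astype(float)); s=bot.sense()
    if i%3==2: print(s["clock"],s["tcp_pos"].round(4),s["wrist_force"].round(1))
a=np.mean(A,0); cv2.imwrite("pics/side9.png",cv2.resize(a.astype(np.uint8)[175:225,215:275],(720,600),interpolation=2))
a=a.mean(2); print(a[190:197,222:232].round().astype(int)); print(a[188:194,244:254].round().astype(int))
E
```

```text
10.6333 [0.5803 0.0011 0.0674] [-3.1  0.4 16.8]
10.7833 [0.5803 0.0011 0.0675] [-2.7  0.2 17.5]
10.9333 [0.5803 0.0011 0.0675] [-2.8  1.3 17.8]
11.0833 [0.5803 0.0011 0.0675] [-3.2  1.4 16.6]
[[ 54  53  53  51  53  51  51  52  52  52]
 [ 51  51  51  51  51  51  53  53  82  82]
 [ 56  54  56  42  53  48  50  49  48 106]
 [ 57  52  44  42  47  36  45  42  42  87]
 [ 51  42  42  42  35  26  44  42  42  86]
 [ 66  43  42  42  42  42  42  41  41  86]
 [ 91  46  56  43  41  41  42  41  41  43]]
[[51 51 51 51 51 51 51 51 51 53]
 [51 53 54 55 55 56 44 53 46 54]
 [49 49 49 45 71 45 40 40 40 38]
 [41 41 41 44 26 20 43 40 41 41]
 [41 41 41 41 44 44 41 40 41 41]
 [41 41 41 41 40 40 40 40 41 41]]
```

View pics/side9.png

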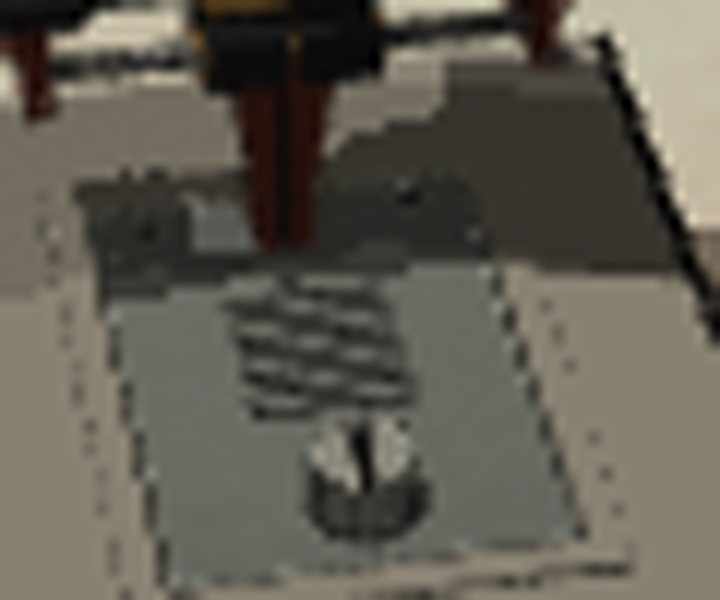

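```bash
python3 - <<'E'
from h import *
u=np.array([.2363,-.9717])
for X in [(.5737,.0097,.1586),(.5803,.0011,.0675),(.5803,.0011,.076)]:
    for o in(0,.01): print(X,o,proj("side",[X[0]-o*u[0],X[1]-o*u[1],X[2]]).round(2))
E
```

```text
(0.5737, 0.0097, 0.1586) 0 [238.4  176.36]
(0.5737, 0.0097, 0.1586) 0.01 [238.86 177.92]
(0.5803, 0.0011, 0.0675) 0 [237.27 194.63]
(0.5803, 0.0011, 0.0675) 0.01 [237.7  196.22]
(0.5803, 0.0011, 0.076) 0 [237.22 192.85]
(0.5803, 0.0011, 0.076) 0.01 [237.66 194.44]
```

```bash
python3 -c "
from plant import bot
print(bot.sign_off()); s=bot.sense(); print(s['clock'],s['wrist_force'])"
```

```text
the job is handed in; nothing more can be done
None
the job is handed in; nothing more can be done
```

The fastener is turned to its locked position and the cover's free end is held pressed down. I handed the job in at about 11.1 s with the arm still pushing at about 17 N.

- **Fastener:** I gripped the knob at 40 N, turned it clockwise about 82° from a start of about 9°, and let go. The slot's slope in the top view was about -0.24, where -0.246 would be exactly aligned. Start angle plus turn gives about 91°. The side view is coarser and read 0 to 5° past the marks on one look and about 1° past on the last.
- **Cover:** I pressed with closed fingertips near the cover_end point. The force held steady at about 17 N for over half a second before I handed in, well above the 9 N needed. The two screw holes dropped to the image positions expected for flush, within about 2 mm.
- **Disagreement:** the reported fingertip height while pressing was 67.5 mm, although flush is 76 mm. The side view put the fingertips at about 72 to 76 mm. I took the difference as flexing under load and trusted the force and the hole positions, but I did not confirm this.
- **Other objects:** the arm's path stayed clear of the dish, screwdriver, spare drive and tape roll. I did not compare their positions before and after.

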